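Hold a wire feeder's cover open at the pointer

TASK

The drive rolls of the wire feeder are to be inspected. Lift the wire bobbin straight up off the feeder's spindle and stand it flat in the red tray, the way up it was, without dropping it; then raise the feeder's yellow hinged cover by its black lever until it is in line with the red pointer arm, and finish while still holding it there, because it falls shut when let go. Do not shift the pointer or the other things on the bench.

Things in the scene. Friction and masses are not known exactly. Their poses are not given: they have to be found in the camera images.
- feeder: Fixed wire feeder: grey base plate 200 x 270 x 12 mm, blue open-topped housing 160 x 160 mm (top edge 92 mm up) and beside it a dark pedestal, 36 mm across, top 104 mm up, with the upright spindle. Origin on the bench; x points away from the robot at yaw 0. In its axes (mm): housing centre (0, 60), spindle axis (-20, -45), cover's hinge axis x = 80, z = 95, parallel to y.
- spindle_tip (a point): Top of the steel spindle (19 mm diameter, 82 mm long, tapered over its last 8 mm), 186 mm above the bench. The bobbin must rise 82 mm from its seat to clear it. While on it, the bobbin's lower flange overhangs the cover by 20 mm, 6 mm above it, so the cover cannot be raised.
- bobbin: Loose bobbin of copper wire, 0.3 to 0.55 kg, 76 mm high; 24 mm bore (2.5 mm play all round). Black flanges 90 mm across at heights 0-4 and 42-46 mm, wire 78 mm across between, and on top a plain black hub, 36 mm diameter, heights 46 to 76 mm: grip the hub from above. The spindle stands 6 mm out of it. Origin: centre of the underside; z up along the bore.
- tray: Fixed red shallow tray, 150 x 150 mm outside, 22 mm high, walls and floor 5 mm. Origin: centre of its underside, on the bench.
- cover (a joint): Angle of the cover (yellow plate 160 x 160 x 6 mm, about 0.25 to 0.5 kg with its lever) in rad: 0 shut (lying level), growing as its near edge is raised; stop at 1.3. It moves freely and falls shut when let go.
- cover_grip (a point): Where to hold the cover: on its black lever, a square bar 14 x 14 mm that sticks out 84 mm beyond the cover's near edge, towards the robot; its end is 29 mm beyond this point. 215 mm from the hinge axis, in the cover's plane; 95 mm above the bench when shut. x along the lever to the hinge, y parallel to the hinge axis: pinch across y, from above; it may pivot between the pads.
- cover_hinge (a point): Middle of the cover's hinge axis, at the far edge of the housing, 95 mm above the bench; fixed; its y axis lies along the hinge.
- pointer (a joint): Angle of the red pointer arm in rad, about the same hinge axis and counted in the same way as the cover's: the angle to which the cover is to be raised. Set between 0.6 and 0.95; stiff, stays put unless pushed.
- pointer_tip (a point): Red ball (18 mm) at the end of the red pointer arm (8 mm thick), 150 mm from the hinge axis, 100 mm to the +y side of the middle of the cover (20 mm beside the cover's edge). x axis along the arm, towards the hinge. A white quadrant with black ticks stands 15 mm farther to +y.
- brush: Bystander: brush, 200 mm, lying on the bench. Leave it.
- hammer: Bystander: hammer, 220 mm, lying on the bench. Leave it.
- pipe: Bystander: dark steel pipe offcut, 60 mm diameter, 90 mm high, standing. Leave it.
- can: Bystander: green can with a pale label and white cap, 60 mm diameter, 150 mm high, standing. Leave it.
Mind the look-alikes: they are no part of the job. What is shaped like the bobbin but green or pink is not meant.

How it is judged:
By the outcome, as a careful person would: the job done as asked, in the order asked, and still so for the second after the job is handed in, while the arm keeps its last pose, push and grip.
It also fails if it takes over 61 s, if anything falls off the work surface, if the arm or the gripper's body presses on something with over 40 N, if the wrist force passes 120 N, or if a joint passes its speed limit or range.

ROBOT

A 6-joint arm with a two-finger parallel gripper is mounted at the origin on the work surface. World frame = base frame: x ahead of the robot, y to its left, z up, the work surface at z = 0. Lengths are in m, angles in rad, forces in N, time in s.
With the tool pointing down it reaches from about 0.425 to 0.925 m from the base axis. Payload 12.5 kg.
Tool frame: the origin (TCP) lies on the centre line of the jaws, within the pads' length; the fingertips stand 25 mm ahead of it and the grasp point (between the pads) lies 6 mm ahead of it (env.tip_extent is the distance from the TCP to the fingertips, in m); y points along the fingers, z is the direction in which the jaws open and shut, and the axes are right-handed (so a half turn about y gives the same grasp; the last joint's range is limited). The gripper opens to 85 mm and grips with 20 to 120 N. Pads are 22 mm wide; open, the fingers measure 114 mm over their backs; the gripper's body (76 mm by 85 mm) begins 54 mm behind the grasp point. The pads swing forward as they close: fully open they stand 13 mm farther back than shut.
Start: joints at [1.141, 0.491, 1.559, -0, 1.092, -0.106], TCP at [0.199, 0.593, 0.256] pointing down, gripper open.
Joint ranges: [-3.1, 3.1], [-0.84, 2.19], [0.05, 2.79], [-1.13, 4.28], [0.06, 2.93], [-2.69, 2.69]. Speed limits (rad/s): [2.22, 2.22, 2.79, 3.14, 3.14, 3.14].

INTERFACE

Orientations are given as a rotation vector (axis times angle).
In Python, from workcell import env gives the robot as it stands. Calls block until the motion is done:
- env.movep(position, orientation): joint-space move of the TCP to a pose.
- env.line_to(position, frame=None, speed=0.15, max_force=None): straight line of the TCP; frame=None keeps the orientation; speed is the mean speed in m/s. With max_force (N) it stops when the force on the tool has changed by that much, and returns True; else False.
- env.goto_joints(angles): joint-space move.
- env.command_gripper(opening, grip_force=None): opening from 0.0 (shut) to 1.0 (fully open); grip_force is the grip in N (None keeps the last); returns when the fingers have stopped.
- env.sleep(seconds).
- env.inverse_kinematics(position, orientation): joint angles nearest the present ones, or None.
- env.observe(): the state.
- env.grab_frame(name): name is "scene" or "top" or "wrist"; returns the picture (384x512x3 uint8, blue, green, red); there is no depth.
- env.camera_model(name): a dict with "vertical_fov" (degrees; the focal length in pixels is half the picture's height over the tangent of half this angle, whatever the lens; pixels are square), "cx", "cy" (the principal point, pixels), "origin" and "orientation" of the camera in the world. Camera axes: x right, y up, looking along -z (the intrinsics and any distortion apply to the point x, -y, -z); pixel columns grow to the right and rows downward; lengths in m; the calibration is good to about 2 mm. A picture is of the moment at which its call begins: read the wrist's pose just before it. camera_model takes no time and is no camera call; for the wrist camera it gives the pose at the moment of the call.
A pose or a line that the arm cannot do raises env.PlanningError and nothing moves.
- env.job_done(): hands the job in, once; it reports no verdict.
The state is a dict: "time": time; "qpos": joint angles; "joint_vel": joint speeds; "joint_torque": joint torques, N m; "eef_pos": TCP position; "tool_rot": TCP orientation; "contact_force": force on the tool from outside, world axes, zero at the start; "ft_torque": the same for the moment, N m; "finger_gap": opening from 0.0 (shut) to 1.0 (fully open).
Only numpy, scipy, OpenCV 4.12 (cv2) and the standard library are available. Lean on these libraries where they do the work, as an engineer would, in place of code of your own. Each camera call takes 0.05 s, during which the arm holds its last target.

## Working session

There is one attempt and no reset: what is moved stays moved. The work goes in short steps, each a Python script; the robot and the scene stay as the last script left them, time stands still between calls to the robot, and variables do not carry over. Pictures are saved under pics/ and viewed, and the job is handed in when it is done.

```bash
ls; mkdir -p pics
python3 - <<'E'
from workcell import env
import cv2
for n in ("scene","top","wrist"):
    m=env.camera_model(n); print(n,m)
    cv2.imwrite(f"pics/a_{n}.png",env.grab_frame(n))
s=env.observe();print(s['time'],s['eef_pos'],s['tool_rot'],s['contact_force'],s['finger_gap'],env.tip_extent)
E
```

```text
pics
scene {'vertical_fov': 50.117171552843075, 'cx': 255.29337895375812, 'cy': 190.59625304481187, 'origin': array([ 1.18857408, -0.69755555,  0.8378349 ]), 'orientation': array([0.89560052, 0.32988013, 0.68517105])}
top {'vertical_fov': 51.17341437868774, 'cx': 254.8025045026891, 'cy': 189.53474080603434, 'origin': array([0.30941327, 0.05774061, 1.36127447]), 'orientation': array([ 0.13280994, -0.14331086, -1.5885694 ])}
wrist {'vertical_fov': 69.52533360552526, 'cx': 258.170362242049, 'cy': 193.55329738852603, 'origin': array([0.12485063, 0.61719066, 0.37378628]), 'orientation': array([-0.26748546, -0.19106167,  1.23651804])}
0.15 [0.19879201 0.59241127 0.25588052] [-1.55655356  0.25432726 -0.25400524] [-0.20430809 -0.81844872 -0.41664243] 0.9995969959836816 0.025
```

View pics/a_scene.png

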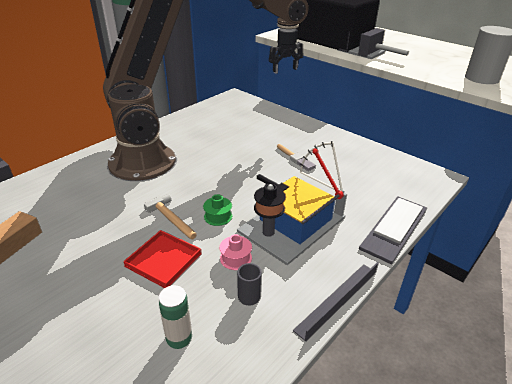

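View pics/a_top.png

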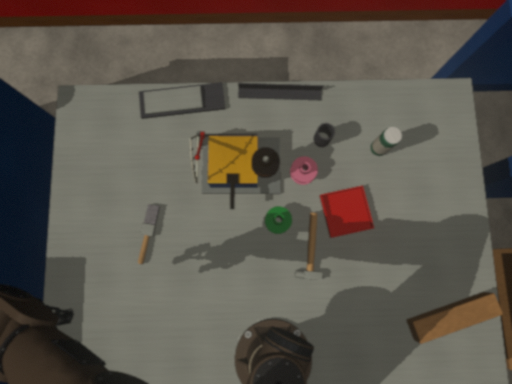

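View pics/a_wrist.png

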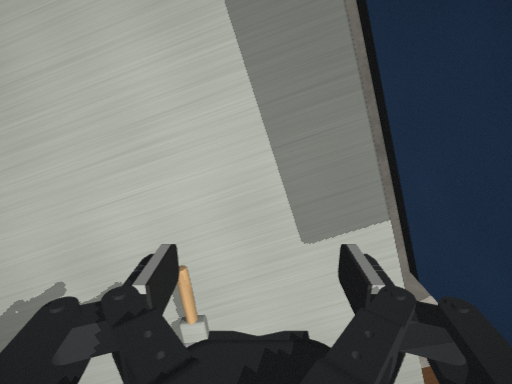

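The scene view shows the bobbin on the spindle at about (269,200), the red tray at (163,257) and the pointer ball at (316,151). The top view shows the spindle at about (266,161), the tray at (347,211), the cover at (233,160) and the pointer ball at (202,134). The wrist camera sees only the bench. I'll enlarge crops next.

Run:
```python
import cv2
t=cv2.imread("pics/a_top.png");s=cv2.imread("pics/a_scene.png")
cv2.imwrite("pics/b1.png",cv2.resize(t[120:220,180:300],None,fx=6,fy=6,interpolation=cv2.INTER_CUBIC)[:600,:720])
cv2.imwrite("pics/b2.png",cv2.resize(s[135:260,230:360],None,fx=4.8,fy=4.8,interpolation=cv2.INTER_CUBIC)[:600])
cv2.imwrite("pics/b3.png",cv2.resize(t[175:245,310:385],None,fx=8,fy=8,interpolation=cv2.INTER_CUBIC))
```

```text
(no output)
```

View pics/b1.png

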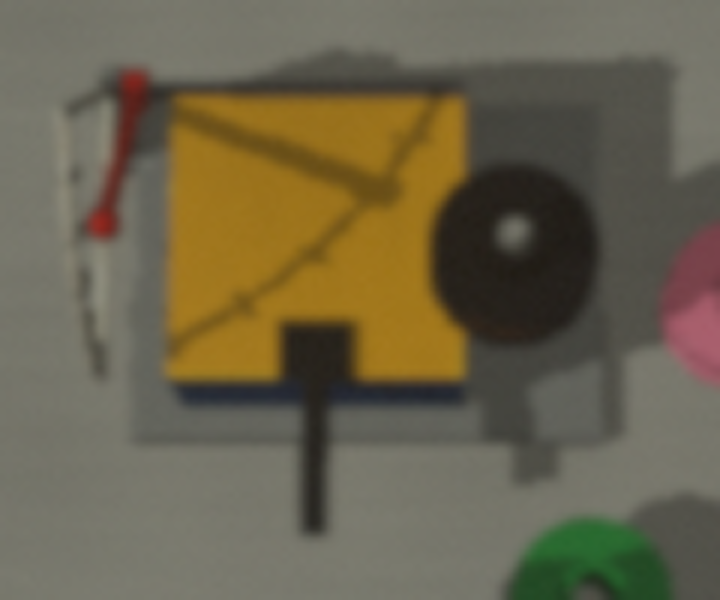

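View pics/b2.png

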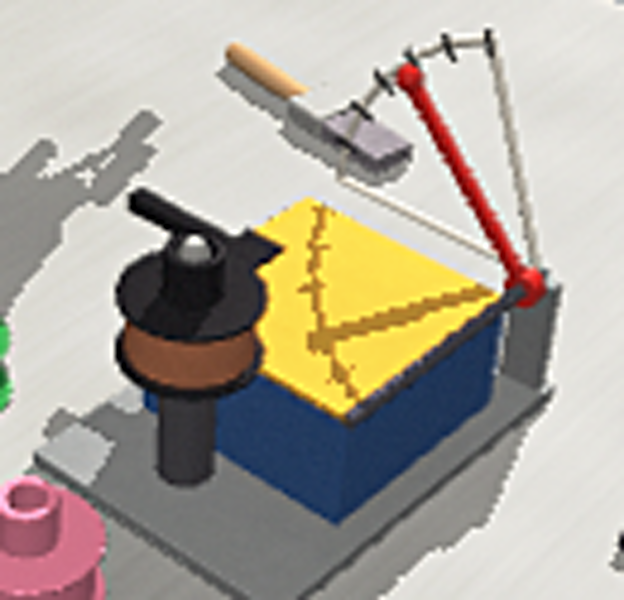

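View pics/b3.png

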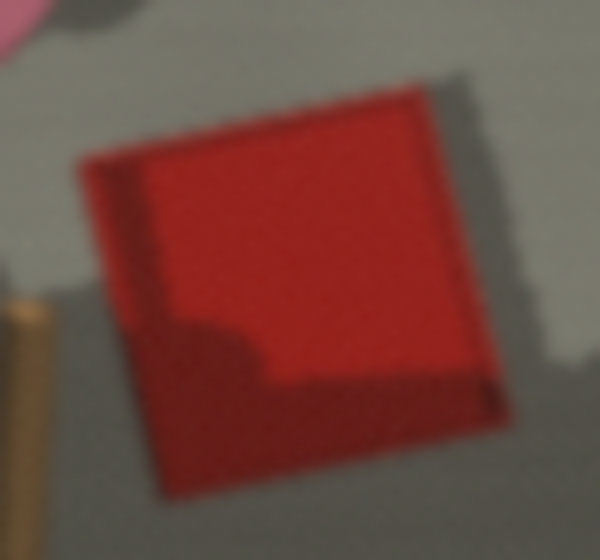

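```bash
cat > h.py <<'E'
import numpy as np, cv2
from scipy.spatial.transform import Rotation as R
from scipy.optimize import least_squares
def proj(m,P,h=384):
    P=np.atleast_2d(P).astype(float)
    f=h/2/np.tan(np.radians(m['vertical_fov'])/2)
    c=R.from_rotvec(m['orientation']).inv().apply(P-m['origin'])
    return np.c_[m['cx']+f*c[:,0]/-c[:,2], m['cy']-f*c[:,1]/-c[:,2]]
def ray(m,u,v,h=384):
    f=h/2/np.tan(np.radians(m['vertical_fov'])/2)
    d=R.from_rotvec(m['orientation']).apply([(u-m['cx'])/f,-(v-m['cy'])/f,-1])
    return np.array(m['origin']),d
def onz(m,u,v,z):
    o,d=ray(m,u,v); return o+d*(z-o[2])/d[2]
def F(p,q): # feeder (m) -> world
    q=np.atleast_2d(q)/1000.; c,s=np.cos(p[2]),np.sin(p[2])
    return np.c_[p[0]+c*q[:,0]-s*q[:,1],p[1]+s*q[:,0]+c*q[:,1],q[:,2]]
E
python3 - <<'E'
from workcell import env
from h import *
T=env.camera_model("top");S=env.camera_model("scene")
def un(p,k,o): p=np.array(p,float); return (p+.5)/k-.5+np.array(o)
ft=np.array([[-80,140,98],[-80,-20,98],[80,-20,98],[80,140,98],[-20,-45,186],[-164,60,102]])
pt=un([[168,380],[466,380],[466,95],[172,95],[515,232],[313,534]],6,(180,120))
fs=np.array([[80,-20,98],[-80,140,98],[-20,-45,186],[-164,60,102]])
ps=un([[350,415],[315,198],[196,238],[137,198]],4.8,(230,135))
bt=un([[103,222]],6,(180,120)); bs=un([[410,75]],4.8,(230,135))
def ball(p,a): return F(p,[80-150*np.cos(a),160,95+150*np.sin(a)])
def res(x):
    p=x[:3]
    return np.r_[(proj(T,F(p,ft))-pt).ravel(),(proj(S,F(p,fs))-ps).ravel(),(proj(T,ball(p,x[3]))-bt).ravel(),(proj(S,ball(p,x[3]))-bs).ravel()]
g=onz(T,*pt[4],.186);print(g)
r=least_squares(res,[g[0],g[1],0,.8],loss='soft_l1');print(r.x);print(res(r.x).reshape(-1,2).round(1))
p=r.x[:3];print("spindle",F(p,[-20,-45,186]),"grip",F(p,[-135,60,95]))
tp=un([[82,160],[420,87],[512,425],[165,500]],8,(310,175))
c=np.array([onz(T,*q,.022) for q in tp]);print(c.round(4),c.mean(0),np.linalg.norm(np.diff(c,axis=0),axis=1))
for n,q in (("top",proj(T,c.mean(0)*[1,1,0])),("sc",proj(S,c.mean(0)*[1,1,0]))):print(n,q)
print(proj(S,c))
E
```

```text
[0.61265459 0.0133029  0.186     ]
[ 0.63574701  0.05731625 -0.02409472  0.81932565]
[[-0.5 -0.4]
 [-0.3 -0.3]
 [-0.2 -0.7]
 [-0.1 -0.8]
 [ 0.1 -0.7]
 [-0.1 -0.1]
 [-0.6  0. ]
 [-1.7 -1. ]
 [-0.4 -0.1]
 [-0.8 -2.4]
 [ 0.   0. ]
 [ 0.1  0.2]]
spindle [[0.61466866 0.01281116 0.186     ]] grip [[0.50223174 0.12055131 0.095     ]]
[[ 0.5244 -0.1737  0.022 ]
 [ 0.5527 -0.3191  0.022 ]
 [ 0.4084 -0.3476  0.022 ]
 [ 0.3806 -0.2009  0.022 ]] [ 0.46652234 -0.26032749  0.022     ] [0.1481666  0.14703675 0.14933959]
top [[344.92651689 211.76554836]]
sc [[163.82749207 258.75099129]]
[[200.53015545 246.95693056]
 [165.35595607 281.60697075]
 [123.53860133 259.6229753 ]
 [160.95937536 228.38679713]]
```

The fit agrees with the scene to about 1 px: feeder at (0.636, 0.057) with yaw -0.024, pointer ≈0.82, and tray sides of 147–149 mm (150 expected). Next I'll refine from the wrist camera, staying high.

```bash
cat >> h.py <<'E'
def down(yaw,tilt=0.0):
    # tool x along heading yaw, fingers down, jaws across; tilt rotates about jaw axis
    return (R.from_euler('z',yaw)*R.from_euler('y',tilt)*R.from_euler('x',-np.pi/2)).as_rotvec()
E
python3 - <<'E'
from workcell import env
from h import *
y=-.024
for P in ([.53,.06,.36],[.6147,.0128,.178],[.6147,.0128,.30],[.4665,-.2603,.30],[.4665,-.2603,.08],[.502,.1205,.09],[.568,.12,.25]):
    print(P,env.inverse_kinematics(P,down(y)))
p=env.observe()['eef_pos']
env.line_to([p[0],p[1],.40],speed=.25)
env.movep([.50,.05,.40],down(y))
m=env.camera_model("wrist");im=env.grab_frame("wrist");cv2.imwrite("pics/c1.png",im)
print(m['origin'],m['orientation'],env.observe()['time'],env.observe()['eef_pos'])
f=[.6357,.0573,-.0241]
print(proj(m,F(f,[[-20,-45,186],[-164,60,102],[-80,60,98],[-22,160,205]])))
E
```

```text
[0.53, 0.06, 0.36] [-1.11393294e-02  2.65355403e-01  1.63225676e+00 -4.44089210e-16
  1.24398049e+00 -1.55793566e+00]
[0.6147, 0.0128, 0.178] [-8.65696701e-02  5.61226364e-01  1.66704830e+00 -4.44089210e-16
  9.13317990e-01 -1.63336600e+00]
[0.6147, 0.0128, 0.3] [-8.65696701e-02  4.37444790e-01  1.52864893e+00 -4.44089210e-16
  1.17549893e+00 -1.63336600e+00]
[0.4665, -0.2603, 0.3] [-6.32628243e-01  3.16960875e-01  1.72241471e+00 -4.44089210e-16
  1.10221706e+00 -2.17942457e+00]
[0.4665, -0.2603, 0.08] [-6.32628243e-01  6.14343779e-01  1.93989458e+00 -4.44089210e-16
  5.87354298e-01 -2.17942457e+00]
[0.502, 0.1205, 0.09] [ 1.07584535e-01  5.81018616e-01  1.97847710e+00 -8.88178420e-16
  5.82096937e-01 -1.43921179e+00]
[0.568, 0.12, 0.25] [ 9.44452796e-02  4.34198525e-01  1.67833106e+00 -4.44089210e-16
  1.02906307e+00 -1.45235105e+00]
[0.42206584 0.05241316 0.51794459] [-0.24381545 -0.23805286  1.53391834] 3.1417 [0.50001604 0.05058054 0.39994143]
[[232.31144411 255.31087553]
 [305.26328884 140.47858941]
 [302.10707007 193.49691692]
 [390.13093228 261.624985  ]]
```

View pics/c1.png

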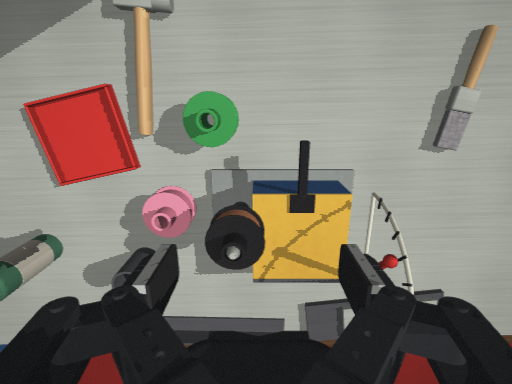

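This view shows nearly everything: spindle tip near (233,253), lever end (304,142), pointer ball (390,261) and tray corners (26,104), (110,85), (139,167), (62,184). I'll zoom in for precision.

Run:
```python
import cv2
t=cv2.imread("pics/c1.png")
g=lambda a,b,c,d,k,n:cv2.imwrite(n,cv2.resize(t[a:b,c:d],None,fx=k,fy=k,interpolation=cv2.INTER_CUBIC))
g(130,290,200,360,3.7,"pics/d1.png")
g(185,305,340,440,5,"pics/d2.png")
g(75,195,15,150,4.8,"pics/d3.png")
```

```text
(no output)
```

View pics/d1.png

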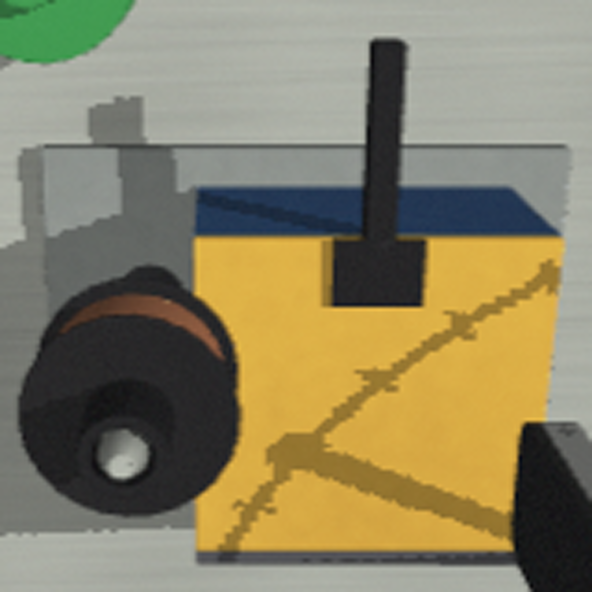

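View pics/d2.png

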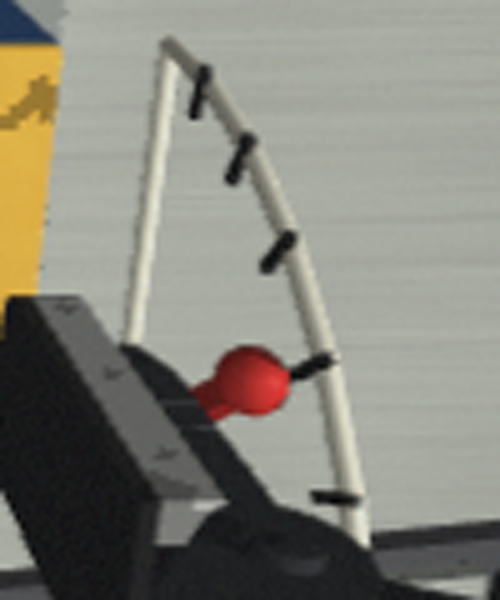

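View pics/d3.png

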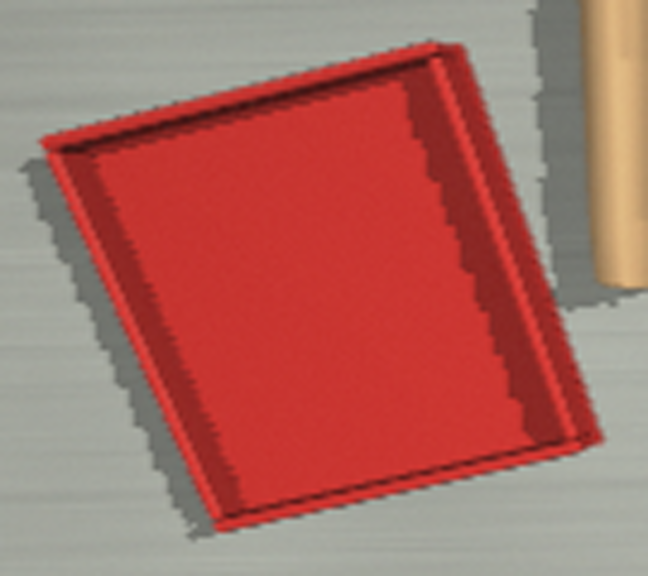

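```bash
cat > fit.py <<'E'
from workcell import env
from h import *
T=env.camera_model("top");S=env.camera_model("scene")
W=dict(S,vertical_fov=69.52533360552526,cx=258.170362242049,cy=193.55329738852603,origin=np.array([0.42206584,0.05241316,0.51794459]),orientation=np.array([-0.24381545,-0.23805286,1.53391834]))
def un(p,k,o): p=np.array(p,float); return (p+.5)/k-.5+np.array(o)
ft=np.array([[-80,140,98],[-80,-20,98],[80,-20,98],[80,140,98],[-20,-45,186],[-164,60,102]])
pt=un([[168,380],[466,380],[466,95],[172,95],[515,232],[313,534]],6,(180,120))
fs=np.array([[80,-20,98],[-20,-45,186]]); ps=un([[350,415],[196,238]],4.8,(230,135))
fw=np.array([[-80,-20,98],[-80,140,98],[80,-20,98],[-164,60,102],[-20,-45,184]])
pw=un([[196,237],[562,237],[197,552],[388,46],[122,455]],3.7,(200,130))
bt=un([[103,222]],6,(180,120)); bs=un([[410,75]],4.8,(230,135)); bw=un([[253,381]],5,(340,185))
def ball(p,a): return F(p,[80-150*np.cos(a),160,95+150*np.sin(a)])
def res(x):
    p=x[:3];b=ball(p,x[3])
    return np.r_[(proj(T,F(p,ft))-pt).ravel(),(proj(S,F(p,fs))-ps).ravel(),(proj(W,F(p,fw))-pw).ravel(),(proj(T,b)-bt).ravel(),(proj(S,b)-bs).ravel(),(proj(W,b)-bw).ravel()]
if __name__=="__main__":
    r=least_squares(res,[.635,.057,0,.8],loss='soft_l1');print(r.x);print(res(r.x).reshape(-1,2).round(1))
    w=lambda x:res(x).reshape(-1,2)[[8,9,10,11,12,15]].ravel()
    r2=least_squares(w,r.x);print("wrist only",r2.x,w(r2.x).reshape(-1,2).round(1))
    for q in (r,r2): print("spindle",F(q.x[:3],[-20,-45,186]),"grip",F(q.x[:3],[-135,60,95]))
    # ball triangulated freely from three cameras
    fb=least_squares(lambda P:np.r_[(proj(T,P)-bt).ravel(),(proj(S,P)-bs).ravel(),(proj(W,P)-bw).ravel()],ball(r.x[:3],.8)[0]);print("ball",fb.x,fb.fun.round(1))
    h=F(r.x[:3],[80,160,95])[0];d=fb.x-h;print("arm len",np.linalg.norm(d),"angle",np.arctan2(d[2],-d[0]*np.cos(r.x[2])-d[1]*np.sin(r.x[2])))
    c=np.array([onz(W,*q,.022) for q in un([[42,142],[440,42],[583,443],[218,530]],4.8,(15,75))])
    print(c.round(4),c.mean(0),np.linalg.norm(c-np.roll(c,1,0),axis=1))
E
python3 fit.py
```

```text
[ 0.63538555  0.05732735 -0.02229709  0.82047434]
[[-0.4 -0.2]
 [-0.2 -0.2]
 [-0.3 -0.6]
 [-0.1 -0.6]
 [ 0.2 -0.6]
 [ 0.   0. ]
 [-0.6 -0.1]
 [-0.5 -0.1]
 [-0.8 -0.4]
 [ 0.8 -0.5]
 [-0.3  0.8]
 [ 0.6 -1.9]
 [-0.2  1.8]
 [ 0.   0.2]
 [ 0.   0.1]
 [-0.1  0.1]]
wrist only [ 0.6354408   0.05719247 -0.02636985  0.81597179] [[-0.7 -0.4]
 [ 0.8 -0.1]
 [-0.6  0.7]
 [ 0.9 -1.7]
 [-0.2  1.7]
 [-0.3  0.1]]
spindle [[0.61438723 0.01278444 0.186     ]] grip [[0.50175682 0.1203223  0.095     ]]
spindle [[0.61426125 0.01273545 0.186     ]] grip [[0.50206974 0.12073113 0.095     ]]
ball [0.61663229 0.21787281 0.20475447] [-0.   0.2  0.   0.1  0.   0.1]
arm len 0.15005688435331707 angle 0.8204008051524528
[[ 0.4104 -0.3481  0.022 ]
 [ 0.3808 -0.2003  0.022 ]
 [ 0.5235 -0.173   0.022 ]
 [ 0.5544 -0.32    0.022 ]] [ 0.4672669  -0.26034177  0.022     ] [0.14671668 0.15065574 0.14531632 0.15026261]
```

All cameras agree: arm length is 150.06 mm (150 expected), pointer angle is 0.820, and the tray centre is (0.467, -0.260). Next I'll hover over the hub and check the centring.

Run:
```python
from workcell import env
from h import *
y=-.023
env.command_gripper(1.0)
env.movep([.6143,.0128,.30],down(y))
env.line_to([.6143,.0128,.245],speed=.15)
m=env.camera_model("wrist");im=env.grab_frame("wrist")
cv2.imwrite("pics/e1.png",im); print(env.observe()['time'],env.observe()['eef_pos'])
print(proj(m,[[.6143,.0128,.186],[.6143,.0128,.180],[.6143,.0128,.150]]))
p=(.6143,.0128)
for z,r in((.18,.018),(.15,.045)):
    c=np.array([[p[0]+r*np.cos(t),p[1]+r*np.sin(t),z] for t in np.linspace(0,6.28,80)])
    q=proj(m,c); 
    for a in q: cv2.circle(im,(int(round(a[0])),int(round(a[1]))),0,(0,255,255),-1)
cv2.imwrite("pics/e2.png",cv2.resize(im[190:,130:380],None,fx=3,fy=3,interpolation=cv2.INTER_NEAREST))
```

```text
4.6 [0.61460627 0.01301271 0.24691766]
[[257.76056499 222.01757057]
 [257.77449545 218.66529589]
 [257.83368096 204.42268672]]
```

View pics/e2.png

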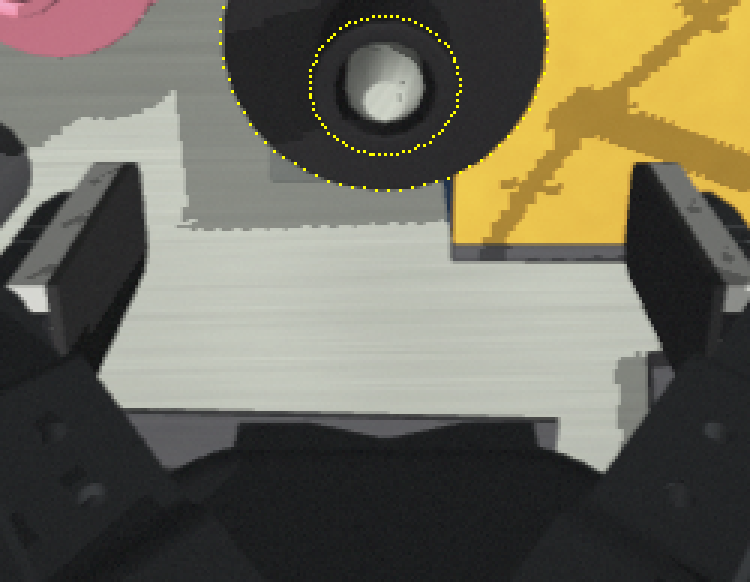

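The predicted flange circle lies exactly on the flange, and the spindle sits between the jaws at column 258. I'll descend and grip.

Run:
```python
from workcell import env
from h import *
print(env.line_to([.6143,.0128,.180],speed=.12,max_force=15))
a=env.observe()
env.command_gripper(0.0,grip_force=60)
b=env.observe();print(a['eef_pos'],a['contact_force'],b['eef_pos'],b['contact_force'],b['ft_torque'],b['finger_gap'],b['time'])
cv2.imwrite("pics/f1.png",env.grab_frame("wrist"))
```

```text
False
[0.6146927  0.01278146 0.18072887] [ 0.04415688  0.79230544 -0.91662997] [0.61446658 0.01273923 0.18082876] [-1.38058607 -0.30364518  4.91766461] [-0.07046637  0.27241466 -0.06029006] 0.40666503664823084 5.825
```

View pics/f1.png

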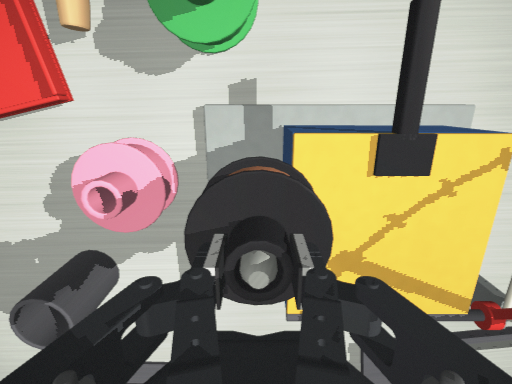

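The jaws hold the hub (gap ≈35 mm, against a 36 mm hub). I'll lift straight up, watching the force.

Run:
```python
from workcell import env
from h import *
o=lambda:env.observe()
p=o()['eef_pos']
for z in (.195,.235,.30):
    st=env.line_to([p[0],p[1],z],speed=.1,max_force=20); s=o();print(st,s['eef_pos'],s['contact_force'].round(1),s['ft_torque'].round(2),s['finger_gap'])
    if st: break
print(s['time'])
cv2.imwrite("pics/g1.png",env.grab_frame("wrist"));cv2.imwrite("pics/g2.png",cv2.resize(env.grab_frame("scene")[90:290,130:390],None,fx=3,fy=3))
```

```text
False [0.61450466 0.01277421 0.1951061 ] [ 0.6  0.4 -3.5] [ 0.01 -0.04  0.01] 0.40508864343983075
False [0.61420097 0.01277398 0.23449063] [-0.4 -0.1 -4.5] [ 0.02  0.02 -0.07] 0.4081482415626962
False [0.61421267 0.01276323 0.29926702] [-0.7  0.1 -4.6] [-0.04 -0.05  0.03] 0.40976604524147053
7.525
```

View pics/g2.png

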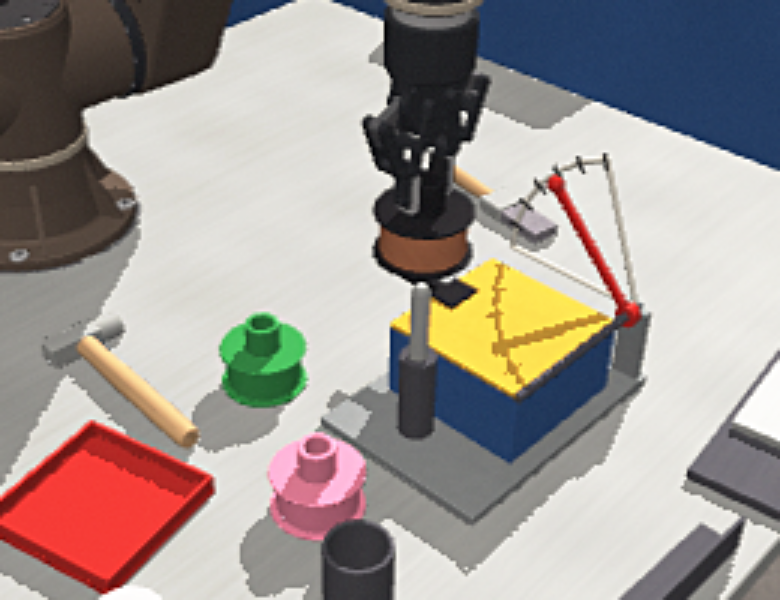

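View pics/g1.png

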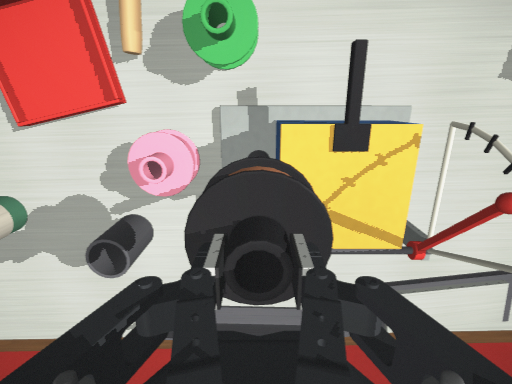

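The bobbin is clear: 118 mm up, spindle visible below it, load 4.6 N. I'll carry it to the tray and lower it until it touches.

Run:
```python
from workcell import env
from h import *
o=lambda:env.observe()
t=[.467,-.2603]
env.line_to([*t,.30],speed=.2)
env.line_to([*t,.12],speed=.15)
env.sleep(.2)
cv2.imwrite("pics/h1.png",env.grab_frame("wrist"));print(o()['eef_pos'],o()['contact_force'].round(1))
st=env.line_to([*t,.079],speed=.03,max_force=4); s=o();print(st,s['eef_pos'],s['contact_force'].round(1),s['ft_torque'].round(2),s['finger_gap'],s['time'])
cv2.imwrite("pics/h2.png",cv2.resize(env.grab_frame("scene")[170:350,80:300],None,fx=3.3,fy=3.3))
```

```text
[ 0.4671031  -0.26036035  0.12042928] [-0.2  0.7 -5. ]
True [ 0.46692587 -0.26023549  0.0818646 ] [-0.4 -0.4  6.3] [-0.01  0.12  0.01] 0.4067819458628754 12.0833
```

View pics/h1.png

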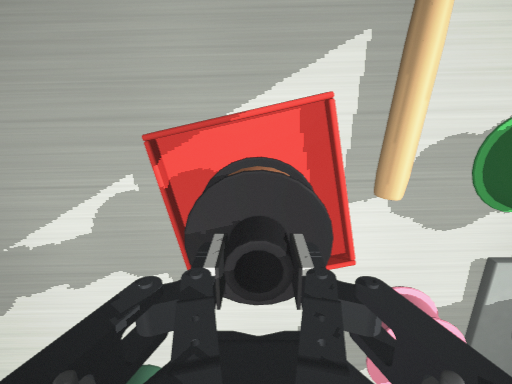

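View pics/h2.png

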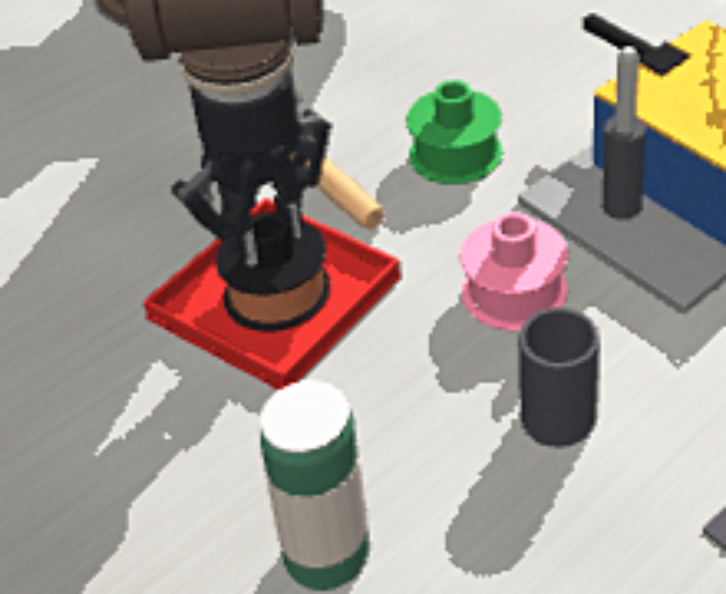

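It touched down at z = 0.0819 (0.0818 expected), flat and well inside the tray. I'll release, retreat and verify.

Run:
```python
from workcell import env
from h import *
o=lambda:env.observe()
t=o()['eef_pos']
env.command_gripper(1.0); print(o()['finger_gap'],o()['contact_force'].round(1))
env.line_to([t[0],t[1],.30],speed=.15)
env.movep([.502,.1205,.30],down(-.023))
s=o();print(s['eef_pos'],s['time'],s['contact_force'])
m=env.camera_model("wrist");print({k:np.round(v,5) for k,v in m.items()});im=env.grab_frame("wrist");cv2.imwrite("pics/i1.png",im)
f=[.6354,.0573,-.023]
print(proj(m,F(f,[[-164,60,102],[-135,60,102],[-135,67,102],[-135,53,102]])))
cv2.imwrite("pics/i2.png",cv2.resize(env.grab_frame("scene")[130:350,80:350],None,fx=2.7,fy=2.7))
```

```text
0.9963875215916633 [-0.8 -1.3 -0.2]
[0.50223932 0.11975634 0.29993441] 15.7167 [-0.32793935  0.35002213 -0.08209837]
{'vertical_fov': np.float64(69.52533), 'cx': np.float64(258.17036), 'cy': np.float64(193.5533), 'origin': array([0.4243 , 0.12168, 0.41792]), 'orientation': array([-0.24408, -0.2378 ,  1.53354])}
[[258.73245401 150.15752707]
 [258.74183036 174.8877553 ]
 [264.70832233 174.88243799]
 [252.77549576 174.89307248]]
```

View pics/i1.png

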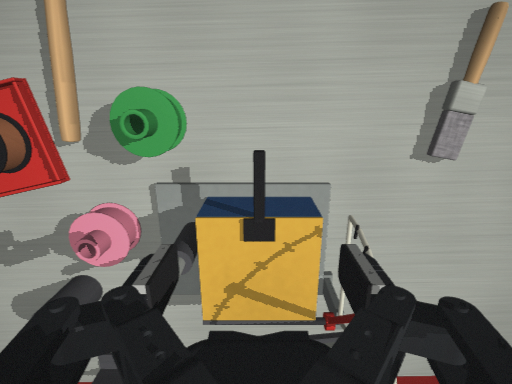

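View pics/i2.png

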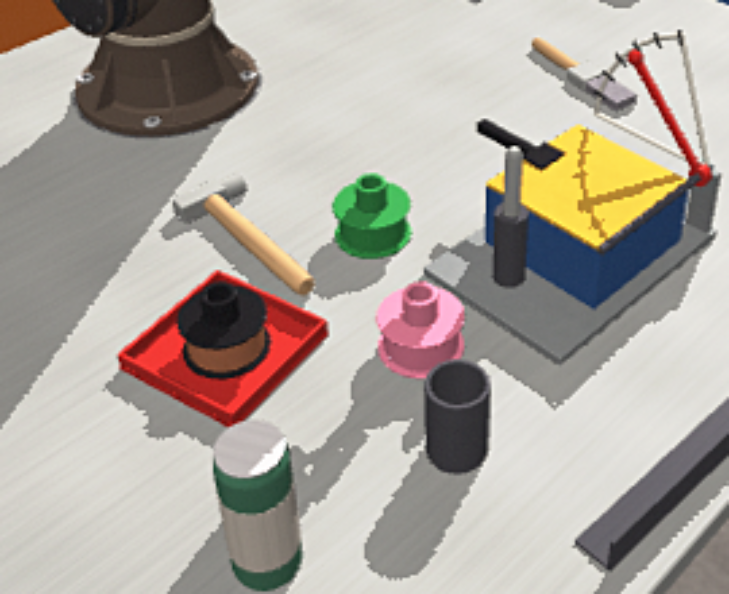

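The bobbin stands upright in the tray, nothing else has moved, and the lever lies on the predicted column (259). I'll grip the lever.

Run:
```python
from workcell import env
from h import *
o=lambda:env.observe()
f=[.6354,.0573,-.023]
g=F(f,[-135,60,95])[0];print(g)
q=[g[0],g[1],.101]
env.line_to([g[0],g[1],.16],speed=.2)
st=env.line_to(q,speed=.1,max_force=12);a=o()
env.command_gripper(0.0,grip_force=50);s=o()
print(st,a['eef_pos'],a['contact_force'].round(1),s['eef_pos'],s['contact_force'].round(1),s['ft_torque'].round(2),s['finger_gap'],s['time'])
cv2.imwrite("pics/j1.png",env.grab_frame("wrist"))
```

```text
[0.50181558 0.12038886 0.095     ]
False [0.50210308 0.12043511 0.10153542] [ 0.1  0.2 -0. ] [0.50182575 0.12047646 0.10119372] [0.  1.5 5.3] [ 0.18  0.16 -0.06] 0.15540640522947255 18.0583
```

View pics/j1.png

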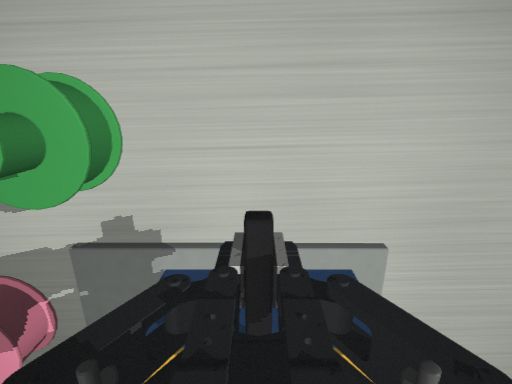

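The lever is gripped (gap ≈13–14 mm). I'll raise it along the hinge arc in steps and check the forces.

```bash
cat >> h.py <<'E'
FP=[.6354,.0573,-.023]
def tcp_at(a,dx=0):
    g=F(FP,[80-215*np.cos(a),60,95+215*np.sin(a)])[0]; g[2]+=.006; return g
E
python3 - <<'E'
from workcell import env
from h import *
o=lambda:env.observe()
for a in np.linspace(0.08,.80,10):
    st=env.line_to(tcp_at(a),speed=.08,max_force=25);s=o()
    print(round(a,2),st,(s['eef_pos']-tcp_at(a)).round(4),s['contact_force'].round(1),s['ft_torque'].round(2),round(s['finger_gap'],3))
    if st: break
env.sleep(.3);s=o();print(s['time'],s['eef_pos'],s['contact_force'].round(1))
m=env.camera_model("wrist");print(m['origin'],m['orientation'])
w=env.grab_frame("wrist");sc=env.grab_frame("scene");t=env.grab_frame("top")
cv2.imwrite("pics/k_w.png",w);cv2.imwrite("pics/k_s.png",sc);cv2.imwrite("pics/k_t.png",t)
cv2.imwrite("pics/k1.png",cv2.resize(sc[80:230,220:370],None,fx=4,fy=4,interpolation=cv2.INTER_CUBIC))
E
```

```text
0.08 False [ 0.      0.     -0.0001] [ 2.5  3.  -3.5] [ 0.37  0.05 -0.03] 0.153
0.16 False [ 0.      0.0001 -0.0002] [ 2.5  3.7 -3.3] [ 0.37 -0.03 -0.01] 0.154
0.24 False [-0.      0.     -0.0003] [ 2.1  3.6 -3.6] [ 0.48 -0.1  -0.04] 0.152
0.32 False [-0.0001  0.     -0.0004] [ 1.5  3.5 -3.8] [ 0.5  -0.08 -0.06] 0.148
0.4 False [-0.0002  0.     -0.0004] [ 1.1  3.7 -4. ] [ 0.58  0.04 -0.05] 0.154
0.48 False [-0.0001  0.     -0.0002] [ 0.7  3.3 -2.6] [ 0.61  0.05 -0.02] 0.149
0.56 False [-0.0001  0.     -0.0002] [ 0.8  3.3 -3.2] [ 0.58  0.13 -0.01] 0.153
0.64 False [-0.0001 -0.     -0.0001] [ 0.3  2.8 -3.8] [ 0.55  0.17 -0.07] 0.153
0.72 False [ 0. -0. -0.] [-0.6  2.4 -1.8] [ 0.48  0.06 -0.05] 0.154
0.8 False [ 0. -0. -0.] [-0.9  3.1 -0.8] [0.43 0.09 0.03] 0.157
22.075 [0.56700952 0.11889328 0.25517781] [ 0.2  2.8 -2.4]
[0.48900128 0.1207251  0.3731483 ] [-0.24420813 -0.23832419  1.53427814]
```

View pics/k1.png

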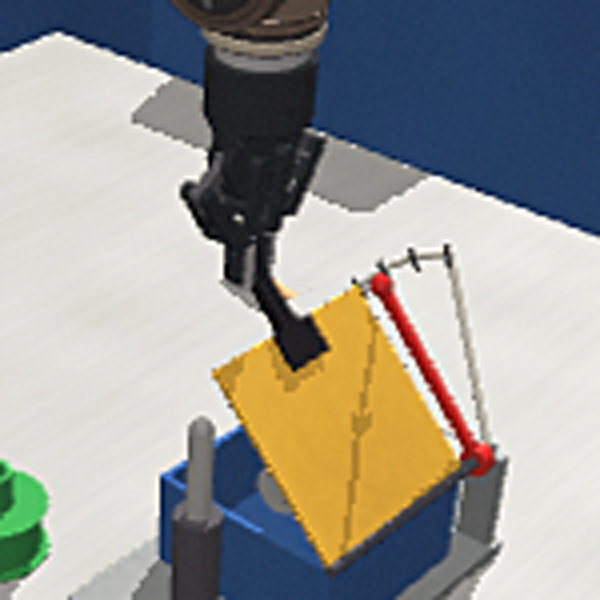

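View pics/k_w.png

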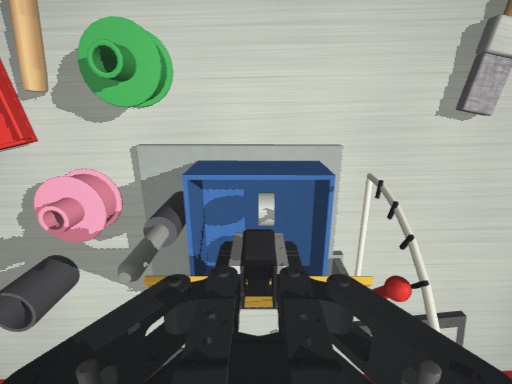

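Forces are small and the motion is clean. I'll make the final step to 0.82, then measure cover and pointer with the same cameras.

Run:
```python
from workcell import env
from h import *
o=lambda:env.observe()
print(env.line_to(tcp_at(.82),speed=.05,max_force=25));env.sleep(.4);s=o()
print(s['time'],s['eef_pos']-tcp_at(.82),s['contact_force'].round(1),s['joint_vel'].round(4))
m=env.camera_model("wrist");print(repr(m['origin']),repr(m['orientation']))
w=env.grab_frame("wrist");sc=env.grab_frame("scene");t=env.grab_frame("top")
r=lambda im,a,b,c,d,k,n:cv2.imwrite(n,cv2.resize(im[a:b,c:d],None,fx=k,fy=k,interpolation=cv2.INTER_CUBIC))
r(sc,140,230,265,355,6.5,"pics/l_s.png")
r(t,115,200,180,290,7,"pics/l_t.png")
r(w,230,330,130,440,2.5,"pics/l_w.png")
S=env.camera_model("scene");T=env.camera_model("top")
for a in (.80,.82,.84):
  Q=[[80-163*np.cos(a)+(d)*np.sin(a)*0,yy,95+160*np.sin(a)] for yy in(140,-20) for d in (0,)]
  def pl(u,v,n): # u from hinge, v=y, n offset normal (top side)
    return [80-u*np.cos(a)+n*np.sin(a),v,95+u*np.sin(a)+n*np.cos(a)]
  P=F(FP,[pl(160,140,3),pl(160,140,-3),pl(160,-20,3),pl(160,-20,-3),pl(0,-20,3),pl(150,160,0)])
  print(a,"scene",((proj(S,P)-[265,140]+.5)*6.5).round(0).tolist(),"top",((proj(T,P)-[180,115]+.5)*7).round(0).tolist(),"wrist",((proj(m,P)-[130,230]+.5)*2.5).round(0).tolist())
```

```text
False
22.875 [-5.39699576e-05 -3.36114124e-05 -7.47547451e-05] [-0.2  2.5 -3.6] [-0.0016 -0.0007 -0.0013 -0.0002  0.0012 -0.    ]
array([0.49211749, 0.12065878, 0.37613385]) array([-0.24378789, -0.23788104,  1.53429627])
0.8 scene [[291.0, 67.0], [283.0, 72.0], [61.0, 206.0], [53.0, 211.0], [247.0, 534.0], [324.0, 73.0]] top [[166.0, 308.0], [167.0, 320.0], [545.0, 308.0], [545.0, 321.0], [542.0, 139.0], [121.0, 302.0]] wrist [[611.0, 127.0], [607.0, 105.0], [33.0, 127.0], [37.0, 105.0], [156.0, 182.0], [664.0, 122.0]]
0.82 scene [[296.0, 65.0], [288.0, 69.0], [65.0, 204.0], [57.0, 208.0], [247.0, 534.0], [329.0, 71.0]] top [[165.0, 301.0], [166.0, 313.0], [545.0, 302.0], [545.0, 314.0], [542.0, 139.0], [121.0, 296.0]] wrist [[613.0, 140.0], [609.0, 117.0], [31.0, 140.0], [35.0, 117.0], [157.0, 182.0], [667.0, 133.0]]
0.84 scene [[301.0, 63.0], [292.0, 67.0], [69.0, 202.0], [61.0, 206.0], [247.0, 534.0], [333.0, 68.0]] top [[165.0, 294.0], [166.0, 307.0], [545.0, 295.0], [545.0, 307.0], [542.0, 139.0], [120.0, 290.0]] wrist [[615.0, 152.0], [611.0, 129.0], [29.0, 152.0], [33.0, 129.0], [157.0, 182.0], [669.0, 144.0]]
```

View pics/l_s.png

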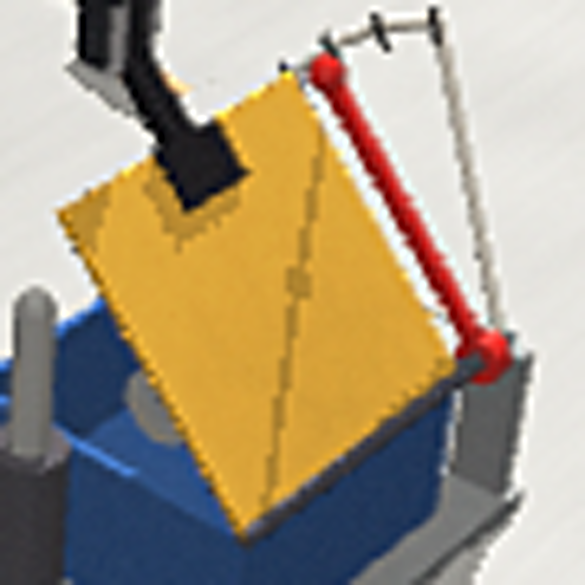

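View pics/l_t.png

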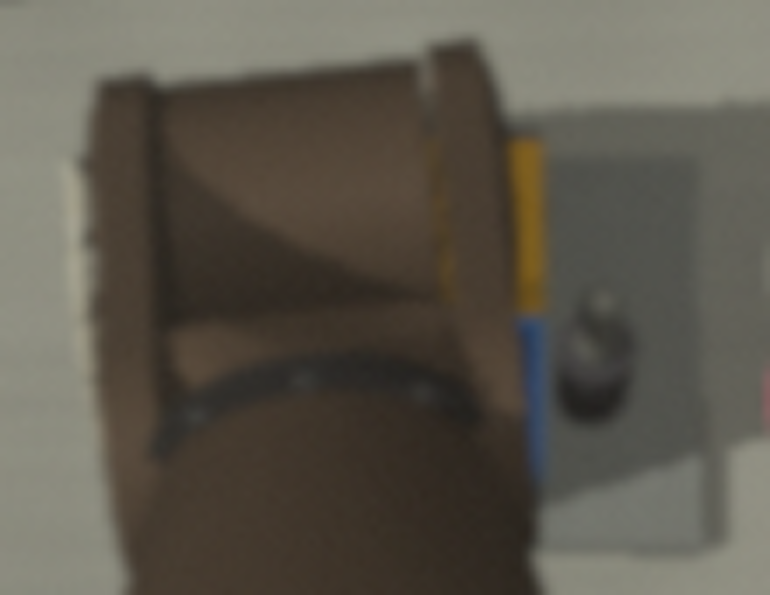

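View pics/l_w.png

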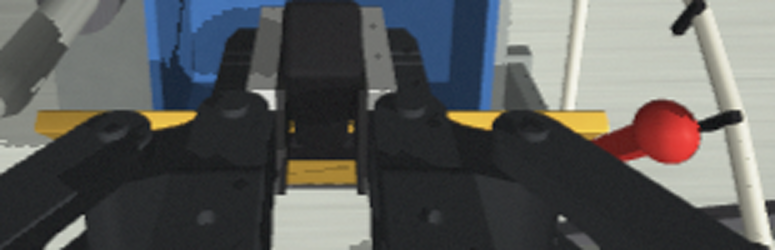

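Run:
```python
from workcell import env
from h import *
m=env.camera_model("wrist");w=env.grab_frame("wrist");cv2.imwrite("pics/m_w.png",w)
cv2.imwrite("pics/m1.png",cv2.resize(w[255:305,340:420],None,fx=10,fy=10,interpolation=cv2.INTER_CUBIC))
cv2.imwrite("pics/m2.png",cv2.resize(w[260:300,140:200],None,fx=10,fy=10,interpolation=cv2.INTER_CUBIC))
for a in (.80,.81,.82,.83):
  pl=lambda u,v,n:[80-u*np.cos(a)+n*np.sin(a),v,95+u*np.sin(a)+n*np.cos(a)]
  P=proj(m,F(FP,[pl(160,140,3),pl(160,140,-3),pl(150,160,0),pl(160,-20,3),pl(160,-20,-3)]))
  print(a,((P[:3]-[340,255]+.5)*10).round(0).tolist(),((P[3:]-[140,260]+.5)*10).round(0).tolist())
```

```text
0.8 [[343.0, 259.0], [327.0, 171.0], [558.0, 239.0]] [[31.0, 209.0], [47.0, 121.0]]
0.81 [[347.0, 283.0], [331.0, 194.0], [562.0, 261.0]] [[27.0, 234.0], [43.0, 144.0]]
0.82 [[351.0, 308.0], [335.0, 218.0], [567.0, 282.0]] [[23.0, 258.0], [39.0, 168.0]]
0.83 [[355.0, 332.0], [339.0, 241.0], [571.0, 304.0]] [[19.0, 282.0], [35.0, 192.0]]
```

View pics/m1.png

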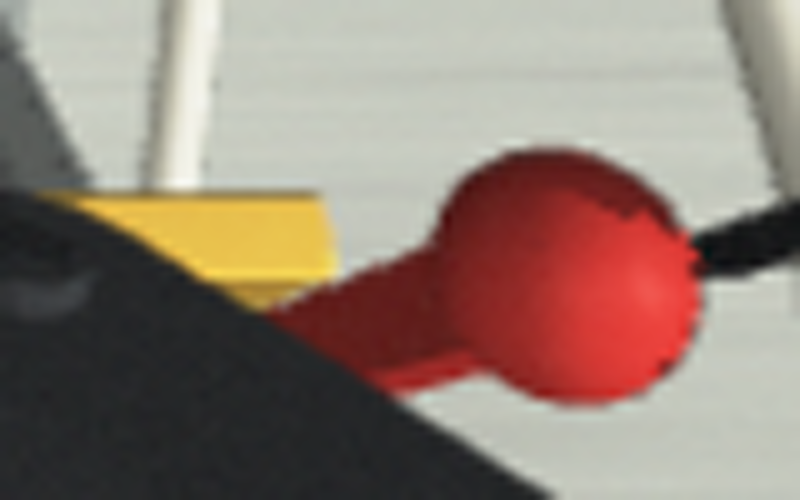

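View pics/m2.png

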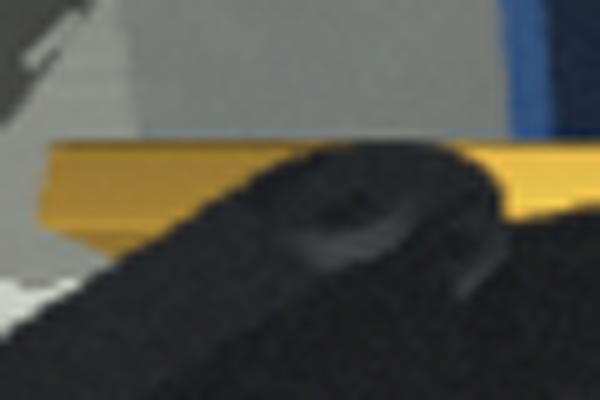

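In the close wrist crops, the cover's corners (m1: 193 and 282; m2: 145 and 228) give 0.809–0.810. The ball centre (571,277) gives 0.8175, so the cover is about 0.008 rad low and I'll correct for that.

Run:
```python
from workcell import env
from h import *
print(env.line_to(tcp_at(.829),speed=.03,max_force=25));env.sleep(.5);s=env.observe()
print(s['time'],(s['eef_pos']-tcp_at(.829)).round(4),s['contact_force'].round(1),s['finger_gap'])
m=env.camera_model("wrist");w=env.grab_frame("wrist");cv2.imwrite("pics/n_w.png",w)
sc=env.grab_frame("scene");cv2.imwrite("pics/n_s.png",sc);cv2.imwrite("pics/n3.png",cv2.resize(sc[80:350,80:380],None,fx=2.2,fy=2.2,interpolation=cv2.INTER_CUBIC))
a=cv2.resize(w[255:305,340:420],None,fx=10,fy=10,interpolation=cv2.INTER_CUBIC)
b=cv2.resize(w[260:300,140:200],None,fx=10,fy=10,interpolation=cv2.INTER_CUBIC)
cv2.imwrite("pics/n1.png",a);cv2.imwrite("pics/n2.png",b)
for a in (.80,.81,.82,.83):
  pl=lambda u,v,n:[80-u*np.cos(a)+n*np.sin(a),v,95+u*np.sin(a)+n*np.cos(a)]
  P=proj(m,F(FP,[pl(160,140,3),pl(160,140,-3),pl(150,160,0),pl(160,-20,3),pl(160,-20,-3)]))
  print(a,((P[:3]-[340,255]+.5)*10).round(0).tolist(),((P[3:]-[140,260]+.5)*10).round(0).tolist())
```

```text
False
23.825 [-0. -0. -0.] [-0.6  1.3 -4.7] 0.1510906097309434
0.8 [[337.0, 230.0], [322.0, 142.0], [552.0, 212.0]] [[36.0, 180.0], [52.0, 93.0]]
0.81 [[341.0, 254.0], [326.0, 165.0], [557.0, 233.0]] [[32.0, 204.0], [48.0, 116.0]]
0.82 [[346.0, 278.0], [330.0, 189.0], [561.0, 254.0]] [[28.0, 228.0], [44.0, 139.0]]
0.83 [[349.0, 302.0], [334.0, 212.0], [565.0, 276.0]] [[24.0, 252.0], [40.0, 162.0]]
```

View pics/n1.png

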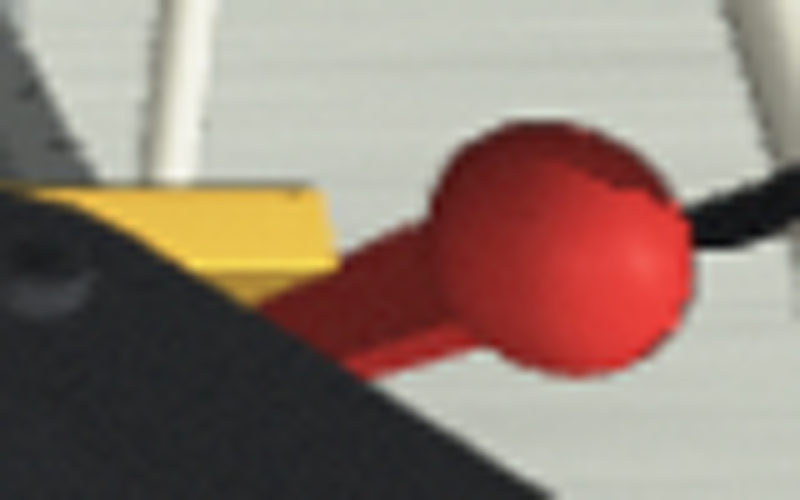

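View pics/n2.png

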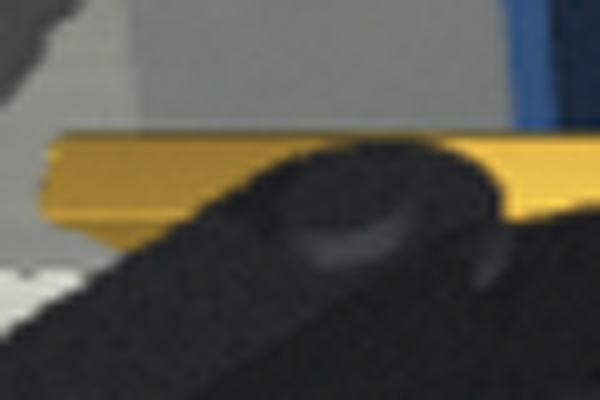

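View pics/n3.png

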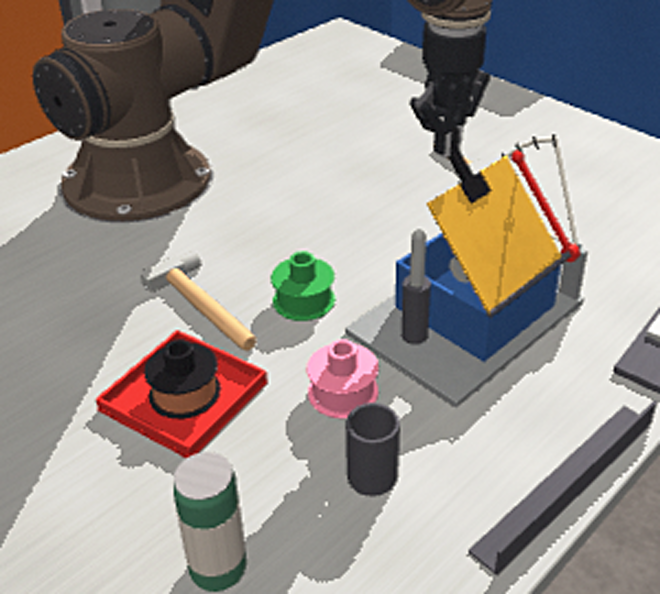

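The cover now reads 0.816–0.819 and the ball 0.8175 in the same picture, so they are in line. The bobbin stands in the tray and the bystanders are where they were. I'll check that the pose is steady, then hand in.

Run:
```python
from workcell import env
from h import *
env.sleep(.8);w=env.grab_frame("wrist");b=cv2.imread("pics/n_w.png")
print(np.abs(w.astype(int)-b)[255:305,140:420].mean(),env.observe()['contact_force'].round(1),env.observe()['time'])
env.job_done()
```

```text
1.448452380952381 [-0.7  1.3 -4.2] 24.775
the job is handed in; nothing more can be done
```

The job is done and was handed in at about 25 s, with the arm still holding the cover by its lever. The call gave no verdict.

- **Bobbin:** I lifted it straight up by the hub until it cleared the spindle by more than 30 mm. I set it down upright near the tray's centre, with contact at TCP z = 0.0819 m against 0.0818 expected. The last scene picture shows it standing flat in the tray.
- **Cover:** I raised it by the lever along the hinge arc. At a commanded angle of 0.82 the wrist picture showed the cover about 0.008 rad below the pointer, so I went slightly higher, to 0.829. The last close measurement gave the cover 0.816–0.819 rad and the pointer 0.8175 rad.
- **Disagreement:** the first three-camera fit put the pointer at 0.820 rad. I matched cover to pointer within one picture instead of relying on that figure.
- **Final hold:** the view was unchanged apart from noise over the last 0.8 s or so. The force readings I printed stayed under about 8 N, and the other things on the bench looked unmoved in the last scene picture.

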